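Set a pair of seat runners in their middle notches

TASK

The seat is about to be bolted onto this pair of seat runners, so both carriages must be set alike. With the fingertips, push the carriage of each runner along its rail until its spring catch clicks into the middle one of the three notches, and leave both clicked in there. Only push: do not grip the carriages, and leave everything else on the table where it is.

Things in the scene. Friction and masses are not known exactly. Their poses are not given: they have to be found in the camera images.
- runner_a: One of two seat runners fixed side by side on the plywood board (which is nearer the robot varies): bare steel rail along its own y axis, within 15 degrees of world y, 360 mm long with its feet, 40 wide, 22 high. Origin: centre of its underside, on the board's top, 18 mm above the table; z up. This one has its notched strip and catch on its -x side (towards the robot)
- notch_a (a point): the middle notch: point on the notched edge of runner_a, 8 mm above the board. The flat 4 mm steel strip beside the rail has its edge 36 mm from the rail's centre line, with three V notches 18 mm wide, 7 mm deep, at -35, 0 (this one) and +35 mm along the runner's y. The catch is a 12 mm roller pressed on this edge by a spring, in a fork at the carriage's mid-length
- carriage_a (a joint): carriage of runner_a along its rail, m along the runner's y; 0: catch in the middle notch, -0.035 and +0.035: in an outer one; stops at -0.085, +0.085. Starts -0.07 to -0.02, on the plain edge or in an outer notch. Friction about 2 N; leaving a notch takes about 9 N. Within 7 mm of a notch's centre the catch drops in by itself: the carriage runs ahead of the finger to the centre and the push falls to nothing
- carriage_a_top (a point): centre of the carriage's top plate, 27 mm above the runner's origin, axes as the runner's. Dark steel, 100 mm long along y, 52 wide. At each end an upright ear (plate 40 mm wide, 4 thick, with a bolt hole) rises 38 mm above this point; the ears' outer faces are 50 mm from it along -y and +y. Rail top: 5 mm below this point; catch: below it, on its -x side (towards the robot), out to 67 mm from the centre line
- runner_b: The other of two seat runners fixed side by side on the plywood board (which is nearer the robot varies): bare steel rail along its own y axis, within 15 degrees of world y, 360 mm long with its feet, 40 wide, 22 high. Origin: centre of its underside, on the board's top, 18 mm above the table; z up. This one has its notched strip and catch on its +x side (away from the robot)
- notch_b (a point): the middle notch: point on the notched edge of runner_b, 8 mm above the board. The flat 4 mm steel strip beside the rail has its edge 36 mm from the rail's centre line, with three V notches 18 mm wide, 7 mm deep, at -35, 0 (this one) and +35 mm along the runner's y. The catch is a 12 mm roller pressed on this edge by a spring, in a fork at the carriage's mid-length
- carriage_b (a joint): carriage of runner_b along its rail, m along the runner's y; 0: catch in the middle notch, -0.035 and +0.035: in an outer one; stops at -0.085, +0.085. Starts 0.02 to 0.07, on the plain edge or in an outer notch. Friction about 2 N; leaving a notch takes about 9 N. Within 7 mm of a notch's centre the catch drops in by itself: the carriage runs ahead of the finger to the centre and the push falls to nothing
- carriage_b_top (a point): centre of the carriage's top plate, 27 mm above the runner's origin, axes as the runner's. Dark steel, 100 mm long along y, 52 wide. At each end an upright ear (plate 40 mm wide, 4 thick, with a bolt hole) rises 38 mm above this point; the ears' outer faces are 50 mm from it along -y and +y. Rail top: 5 mm below this point; catch: below it, on its +x side (away from the robot), out to 67 mm from the centre line
- seat_bolt: loose steel hex bolt standing on its 18 mm head between the runners, 42 mm high; origin under its head. To be left alone
- socket: loose steel socket, 26 mm across and 36 mm high, standing between the runners; origin under its centre. To be left alone
- tape_roll: loose roll of masking tape lying flat left of the board, 96 mm across, 24 mm high; origin under its centre. To be left alone
- bracket_left: loose black L bracket left of the board, foot 75 by 50 mm, its upright 50 mm high at the +x end; origin under the foot's centre. To be left alone
- bracket_right: loose black L bracket right of the board, as the other. To be left alone
- spanner: loose steel spanner lying right of the board, 190 mm long along its x axis; origin under its middle. To be left alone

How it is judged (in metres and radians):
At the end, for the whole second after the job is handed in: Both carriages stand at rest with the catch in the middle notch (joint within 3 mm of 0) (value of joint carriage_a between -0.003 and 0.003 m and velocity of joint carriage_a between -0.01 and 0.01 m/s and value of joint carriage_b between -0.003 and 0.003 m and velocity of joint carriage_b between -0.01 and 0.01 m/s); the robot touches nothing.
It fails at once if the carriage of runner_a is gripped (fingers press on both faces of an ear, or on both sides of the carriage, at once) ((contact force between the fingers and carriage_a_c0 above 3 N and contact force between the fingers and carriage_a_c1 above 3 N) or (contact force between the fingers and carriage_a_c2 above 3 N and contact force between the fingers and carriage_a_c3 above 3 N) or (contact force between the fingers and carriage_a_c4 above 3 N and contact force between the fingers and carriage_a_c5 above 3 N)).
It fails at once if the carriage of runner_b is gripped (fingers press on both faces of an ear, or on both sides of the carriage, at once) ((contact force between the fingers and carriage_b_c0 above 3 N and contact force between the fingers and carriage_b_c1 above 3 N) or (contact force between the fingers and carriage_b_c2 above 3 N and contact force between the fingers and carriage_b_c3 above 3 N) or (contact force between the fingers and carriage_b_c4 above 3 N and contact force between the fingers and carriage_b_c5 above 3 N)).
It fails at once if another thing on the table is moved by more than 15 mm (distance of any of seat_bolt, socket, tape_roll, bracket_left, bracket_right, spanner from where it was at the start of the episode above 0.015 m).
It also fails if it takes over 48 s, if anything falls off the work surface, if the arm or the gripper's body presses on something with over 40 N, if the wrist force passes 120 N, or if a joint passes its speed limit or range.

ROBOT

A 6-joint arm with a two-finger parallel gripper is mounted at the origin on the work surface. World frame = base frame: x ahead of the robot, y to its left, z up, the work surface at z = 0. Lengths are in m, angles in degrees, forces in N, time in s.
With the tool pointing down it reaches from about 0.35 to 0.775 m from the base axis. Payload 5.5 kg.
Tool frame: the origin (TCP) lies at the very end of the fingers, on their centre line; the grasp point (between the pads) lies 19 mm behind it; z points along the fingers, y is the line along which they close (so a half turn about z gives the same grasp; the last joint's range is limited). The gripper opens to 85 mm and grips with 20 to 120 N. Pads are 22 mm wide; open, the fingers measure 114 mm over their backs; the gripper's body (76 mm by 85 mm) begins 54 mm behind the grasp point. The pads swing forward as they close: fully open they stand 13 mm farther back than shut.
Start: joints at [66.314, 17.945, 2.641, 74.691, 0, 82.002], TCP at [0.156, 0.554, 0.205] pointing down, gripper open.
Joint ranges: [-158.12, 158.12], [-49.38, 96.58], [-58.88, 72.47], [-126.05, 133.96], [-84.25, 85.87], [-180, 180]. Speed limits (degrees/s): [147.25, 147.25, 180, 180, 180, 180].

INTERFACE

Orientations are given as a 3x3 rotation matrix whose columns are the frame's x, y, z axes.
In Python, from bench import bot gives the robot as it stands. The module is installed in compiled form; this text tells all that it offers.
- The arm moves only by the tool apply_moves, never from a script. Its argument "increments" is a list of rows, each an object of numbers: "tx", "ty", "tz": the shift along the tool's x, y, z in mm; "roll": the turn about the tool's z in rad. In form: [{"tx": .., "ty": .., "tz": .., "roll": ..}, ...]. A call has 1 to 8 rows; each row is the pose to reach, as a shift and turn from the pose commanded when the call began, along the tool's axes at that moment; what a row does not reach only later rows make up. A row lasts 1/12 s, in which the tool goes at most 41.7 mm and 7.16 degrees, less where a joint would pass 70% of its speed; a pose out of reach is approached as far as the arm can. A call with a gripper value outside its range is refused whole. "grip" is the gripper's target within -1 to 1 (shut at 1, half-way at 0, fully open at -1), set as the call begins (left out, the last holds). The fingers move at their own pace and stop on an object; the grip force is fixed at half the most. Time passes only in rows, so rows that repeat a pose let the fingers close. It gives the time, the measured TCP pose, the force, the opening and the grip force at its end, in the units of the state.
- bot.sense(): the state, without advancing time (a new reading comes with each control period).
- bot.camera(name): name is "scene" or "top" or "wrist"; returns a dict with "image" (400x640x3 uint8, red, green, blue), "depth" (400x640 float32, m along the optical axis (not along the pixel's ray), 0 where there is no reading), "vfov" (degrees; the focal length in pixels is half the picture's height over the tangent of half this angle, whatever the lens; pixels are square), "cx", "cy" (the principal point, pixels), "distortion" ([k1, k2, p1, p2, k3] as OpenCV has them; the pictures are not rectified), "eye" and "orientation" of the camera in the world; the wrist camera has in their place "hand_eye" (4x4, takes a point from camera to tool coordinates, whose origin is the TCP and whose axes are the flange's). Camera axes: x right, y up, looking along -z (the intrinsics and any distortion apply to the point x, -y, -z); pixel columns grow to the right and rows downward; lengths in m; the calibration is good to about 2 mm. A picture is of the moment at which its call begins: read the wrist's pose just before it.
- bot.close_job(): hands the job in; it is judged then, once.
Trained networks look in the newest picture that a camera, given by its name, has taken for a name from the list of things; names that differ only in an ending like _2 or _b are one class to them, and where a whole thing is asked for, a point or a joint stands for the part that bears it (a point fixed in the world has none). Each returns a list of dicts, best first, with "p" (0 to 1); they miss things now and then, are a little off and sometimes report something else, mostly with a low value. They report only what shows in the picture. A call takes as long as a camera call.
- bot.search_frame(thing, camera): "extent" ([centre column, centre row, width, height] in pixels, round what is visible of it).
- bot.silhouettes(thing, camera): "region" (400x640 bool, what is visible of it) and "extent" ([centre column, centre row, width, height] in pixels, round what is visible of it).
- bot.mark_of(thing, camera): "uv" ([column, row] in pixels: a listed point, or the origin of a listed thing).
The state is a dict: "t": time; "qpos": joint angles; "joint_velocities": joint speeds; "effort": joint torques, N m; "tcp_pos": TCP position; "ee_rot": TCP orientation; "force": force on the tool from outside, world axes, zero at the start; "wrist_torque": the same for the moment, N m; "finger_gap": finger opening in m; "finger_force": force on a finger pad.
Only numpy, scipy, OpenCV 4.12 (cv2) and the standard library are available. Lean on these libraries where they do the work, as an engineer would, in place of code of your own. Each camera call takes 0.05 s, during which the arm holds its last target. There are 200 camera calls.

## Working session

There is one attempt and no reset: what is moved stays moved. The work goes in short steps, Python scripts to look and compute and a tool call to move; the robot and the scene stay as the last step left them, time stands still between calls to the robot, and variables do not carry over. Pictures are saved under pics/ and viewed, at most 10 in all, crops included, and the job is handed in when it is done.

Besides the shell and the picture viewer there is one more tool, called as name(argument=value, ...) on one line, values as JSON. apply_moves: Moves the arm, as the interface text tells. Its arguments: {"type":"object","properties":{"increments":{"type":"array","items":{"type":"object","properties":{"tx":{"type":"number"},"ty":{"type":"number"},"tz":{"type":"number"},"roll":{"type":"number"}}}},"grip":{"type":"number"}},"required":["increments"]}

```bash
mkdir -p pics; cat > h.py <<'E'
import numpy as np, cv2
from bench import bot
def K(c):
    f=200/np.tan(np.radians(c['vfov']/2)); return np.array([[f,0,c['cx']],[0,f,c['cy']],[0,0,1.]])
def pose(c,s=None):
    if 'eye' in c: return np.array(c['orientation']).reshape(3,3),np.array(c['eye'])
    H=np.array(c['hand_eye']); R=np.array(s['ee_rot']).reshape(3,3)
    return R@H[:3,:3], R@H[:3,3]+np.array(s['tcp_pos'])
def ray(c,uv,s=None):
    p=cv2.undistortPoints(np.array(uv,float).reshape(-1,1,2),K(c),np.array(c['distortion'],float)).reshape(-1,2)
    R,e=pose(c,s); return np.c_[p[:,0],-p[:,1],-np.ones(len(p))]@R.T,e
def at_z(c,uv,z,s=None):
    d,e=ray(c,uv,s); return e+d*((z-e[2])/d[:,2])[:,None]
def at_depth(c,uv,s=None):
    d,e=ray(c,uv,s); u=np.round(np.array(uv).reshape(-1,2)).astype(int)
    return e+d*c['depth'][u[:,1],u[:,0]][:,None]
E
python3 - <<'E'
from h import *
s=bot.sense(); print({k:np.round(s[k],3).tolist() for k in ('t','tcp_pos','ee_rot','finger_gap','force')})
for n in ('top','scene'):
    c=bot.camera(n); cv2.imwrite(f'pics/{n}0.png',c['image'][...,::-1]); print(n,c['eye'])
    for t,z in [('carriage_a_top',.045),('carriage_b_top',.045),('notch_a',.026),('notch_b',.026),('runner_a',.018),('runner_b',.018),('seat_bolt',0.018),('socket',0.018),('tape_roll',0),('bracket_left',0),('bracket_right',0),('spanner',0)]:
        for m in bot.mark_of(t,n)[:2]:
            print(t,round(m['p'],2),np.round(m['uv']),np.round(at_z(c,m['uv'],z)[0],3),np.round(at_depth(c,m['uv'])[0],3))
E
```

```text
{'t': 0.0, 'tcp_pos': [0.155, 0.553, 0.204], 'ee_rot': [[-0.963, 0.27, -0.001], [0.27, 0.963, -0.002], [0.0, -0.002, -1.0]], 'finger_gap': 0.085, 'force': [-0.492, 0.249, -0.381]}
top [0.46500159 0.01729745 1.44999677]
carriage_a_top 0.66 [359. 171.] [ 0.612 -0.101  0.045] [ 0.612 -0.101  0.046]
carriage_b_top 0.56 [324. 226.] [0.443 0.011 0.045] [0.443 0.011 0.047]
carriage_b_top 0.26 [194. 177.] [0.603 0.411 0.045] [0.607 0.422 0.006]
notch_a 0.86 [343. 182.] [ 0.578 -0.051  0.026] [ 0.579 -0.051  0.02 ]
notch_a 0.75 [192. 176.] [0.607 0.421 0.026] [0.609 0.426 0.008]
notch_b 0.86 [343. 182.] [ 0.578 -0.051  0.026] [ 0.579 -0.051  0.02 ]
notch_b 0.75 [192. 176.] [0.607 0.421 0.026] [0.609 0.426 0.008]
runner_a 0.81 [341. 226.] [ 0.441 -0.043  0.018] [ 0.441 -0.041  0.051]
runner_a 0.67 [344. 171.] [ 0.614 -0.057  0.018] [ 0.613 -0.057  0.031]
runner_b 0.81 [341. 226.] [ 0.441 -0.043  0.018] [ 0.441 -0.041  0.051]
runner_b 0.67 [344. 171.] [ 0.614 -0.057  0.018] [ 0.613 -0.057  0.031]
socket 0.51 [365. 198.] [ 0.53  -0.121  0.018] [ 0.529 -0.12   0.031]
tape_roll 0.88 [205. 216.] [0
[... 1050 characters left out ...]
.73 [281. 204.] [ 0.436 -0.035  0.018] [ 0.461 -0.051  0.045]
runner_b 0.95 [314. 244.] [ 0.619 -0.059  0.018] [ 0.639 -0.076  0.046]
runner_b 0.73 [281. 204.] [ 0.436 -0.035  0.018] [ 0.461 -0.051  0.045]
seat_bolt 0.49 [334. 209.] [0.548 0.072 0.018] [0.547 0.072 0.017]
socket 0.51 [273. 236.] [ 0.528 -0.128  0.018] [ 0.533 -0.131  0.024]
socket 0.26 [194. 308.] [ 0.606 -0.395  0.018] [ 0.596 -0.393  0.005]
tape_roll 0.81 [389. 163.] [0.473 0.38  0.   ] [ 0.472  0.381 -0.001]
bracket_left 0.66 [428. 178.] [0.606 0.423 0.   ] [0.612 0.415 0.007]
bracket_right 0.73 [157. 262.] [ 0.41  -0.405 -0.   ] [ 0.412 -0.405  0.002]
spanner 0.84 [194. 304.] [ 0.583 -0.389  0.   ] [ 0.589 -0.39   0.008]
```

```bash
python3 - <<'E'
import cv2
i=cv2.imread('pics/top0.png')[140:260,270:420]; cv2.imwrite('pics/top0c.png',cv2.resize(i,None,fx=5,fy=5,interpolation=cv2.INTER_CUBIC)[:600,:750])
E
```

```text
(no output)
```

View pics/top0c.png

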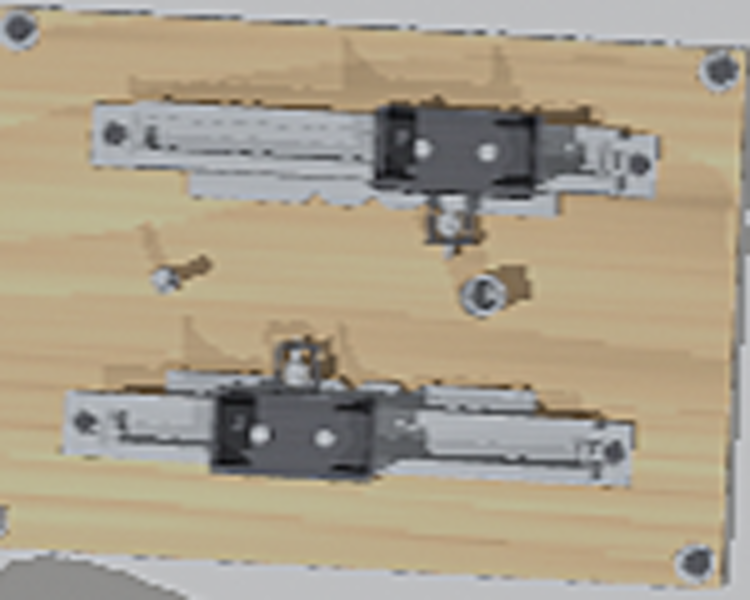

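View pics/scene0.png

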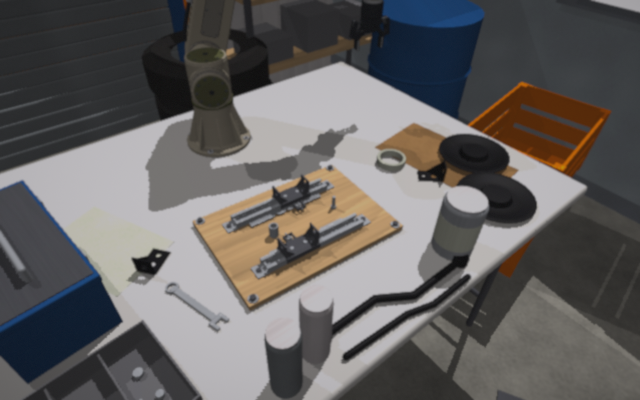

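The top view shows runner_a as the far one, with its carriage about 50 mm to the right (-y) of the middle notch. Runner_b is the near one, with its carriage about 35 mm to the left (+y), near an outer notch. The rails are turned about 3.3° towards +x. The bolt (crop 165,280) and socket (crop 485,293) stand between them. In the scene view the ears are upright at about (294,190) and (298,243), and the way in from above is clear. I'm now shutting the gripper and moving near runner_b.

apply_moves(increments=[{"tx": -30, "ty": -25, "roll": -0.03}, {"tx": -60, "ty": -50, "roll": -0.06}, {"tx": -90, "ty": -75, "roll": -0.09}, {"tx": -120, "ty": -100, "roll": -0.12}, {"tx": -150, "ty": -125, "roll": -0.15}, {"tx": -180, "ty": -150, "roll": -0.18}, {"tx": -210, "ty": -175, "roll": -0.2}, {"tx": -240, "ty": -200, "roll": -0.216}], grip=1)

```text
invalid input
```

apply_moves(increments=[{"tx": -30, "ty": -25, "tz": 0, "roll": -0.03}, {"tx": -60, "ty": -50, "tz": 0, "roll": -0.06}, {"tx": -90, "ty": -75, "tz": 0, "roll": -0.09}, {"tx": -120, "ty": -100, "tz": 0, "roll": -0.12}, {"tx": -150, "ty": -125, "tz": 0, "roll": -0.15}, {"tx": -180, "ty": -150, "tz": 0, "roll": -0.18}, {"tx": -210, "ty": -175, "tz": 0, "roll": -0.2}, {"tx": -240, "ty": -200, "tz": 0, "roll": -0.216}], grip=1)

```text
t: 1.97
tcp_pos: [0.3332, 0.2946, 0.2054]
ee_rot: [[-0.998, 0.056, 0.001], [0.056, 0.998, 0.001], [-0.001, 0.001, -1.0]]
force: [0.5, 1.2, -0.6]
finger_gap: 0.0001
finger_force: 0.0
```

apply_moves(increments=[{"tx": -20, "ty": -28, "tz": 0, "roll": 0}, {"tx": -40, "ty": -56, "tz": 0, "roll": 0}, {"tx": -60, "ty": -84, "tz": 0, "roll": 0}, {"tx": -80, "ty": -112, "tz": 0, "roll": 0}, {"tx": -100, "ty": -140, "tz": 0, "roll": 0}, {"tx": -120, "ty": -168, "tz": 0, "roll": 0}, {"tx": -138, "ty": -198, "tz": 0, "roll": 0}, {"tx": -138, "ty": -198, "tz": 0, "roll": 0}])

```text
t: 2.63
tcp_pos: [0.462, 0.0859, 0.2051]
ee_rot: [[-0.998, 0.064, 0.002], [0.064, 0.998, -0.002], [-0.002, -0.002, -1.0]]
force: [0.6, 0.5, -0.3]
finger_gap: 0.0001
finger_force: 0.0
```

```bash
python3 - <<'E'
from h import *
s=bot.sense(); print(s['tcp_pos'])
c=bot.camera('wrist'); cv2.imwrite('pics/w1.png',c['image'][...,::-1]); R,e=pose(c,s); print('cam',e,-R[:,2])
for t,z in [('carriage_a_top',.045),('carriage_b_top',.045),('notch_b',.026),('runner_b',.018)]:
    for m in bot.mark_of(t,'wrist')[:2]:
        print(t,round(m['p'],2),np.round(m['uv']),np.round(at_z(c,m['uv'],z,s)[0],3),np.round(at_depth(c,m['uv'],s)[0],3))
E
```

```text
[0.46197798 0.08593116 0.2050627 ]
cam [0.37610451 0.09138449 0.37353479] [ 0.33026713 -0.02362097 -0.9435919 ]
carriage_a_top 0.88 [152. 320.] [ 0.616 -0.111  0.045] [ 0.616 -0.111  0.046]
carriage_b_top 0.57 [226. 158.] [ 0.44  -0.001  0.045] [ 0.44  -0.001  0.044]
notch_b 0.58 [201. 282.] [ 0.581 -0.056  0.026] [ 0.587 -0.06   0.017]
runner_b 0.9 [203. 308.] [ 0.622 -0.063  0.018] [ 0.606 -0.053  0.041]
runner_b 0.6 [195. 155.] [ 0.441 -0.04   0.018] [ 0.436 -0.03   0.045]
```

View pics/w1.png

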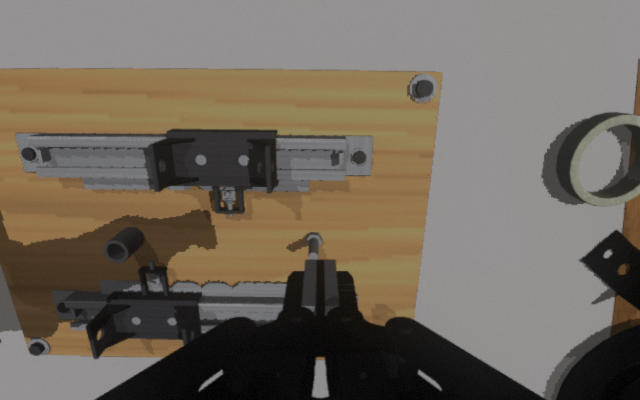

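The wrist view has +y to the right and +x downward. Runner_b is at the top with foot bolts at (28,154) and (359,157), and its carriage's two top screws are at (201,160) and (244,160). Runner_a's carriage is at about (150,320), partly hidden by the gripper.

```bash
python3 - <<'E'
from h import *
s=bot.sense(); c=bot.camera('wrist')
B=at_z(c,[[28,154],[359,157]],.024,s); C=at_z(c,[[201,160],[244,160]],.045,s)
D=at_depth(c,[[28,154],[359,157],[201,160],[244,160]],s); print(np.round(D,4).tolist())
u=(B[1]-B[0]); L=np.linalg.norm(u); u/=L; m=B.mean(0)
print('bolt dist',L,'dir',u,'mid',m,'screws',C,'q',(C-m)@u,'mid q',(C.mean(0)-m)@u)
# carriage plate by depth: top plate points
h,w=c['depth'].shape; vv,uu=np.mgrid[100:230,0:420]; uv=np.c_[uu.ravel(),vv.ravel()]
P=at_depth(c,uv,s); k=(P[:,2]>.041)&(P[:,2]<.049)&(abs(P[:,0]-.441)<.04); r=(P[k]-m)@u; print('plate',np.percentile(r,[1,5,50,95,99]))
k=(P[:,2]>.055)&(abs(P[:,0]-.441)<.04); r=(P[k]-m)@u; print('ears',np.histogram(r,bins=np.arange(-.05,.13,.005)))
E
```

```text
[[0.4243, -0.198, 0.0269], [0.4481, 0.1302, 0.0222], [0.4374, -0.0193, 0.0452], [0.44, 0.0207, 0.0443]]
bolt dist 0.33125986527675 dir [0.06913389 0.99760739 0.        ] mid [ 0.43622845 -0.03522435  0.024     ] screws [[ 0.43742683 -0.01934867  0.045     ]
 [ 0.43981228  0.02086082  0.045     ]] q [0.01592055 0.05619874] mid q 0.03605964552988839
plate [-0.11889423 -0.0159148   0.02697336  0.0693186   0.09904368]
ears (array([  0,   0,   0,   0,   0,   2, 804,  97,  60,  14,   0,   0,   0,
         0,   0,   0,   0,   0,   0,   0,   0,   0,   1,  37,  40, 327,
       120,   0,   0,   0,   0,   0,   0,   0,   0]), array([-5.00000000e-02, -4.50000000e-02, -4.00000000e-02, -3.50000000e-02,
       -3.00000000e-02, -2.50000000e-02, -2.00000000e-02, -1.50000000e-02,
       -1.00000000e-02, -5.00000000e-03, -2.77555756e-17,  5.00000000e-03,
        1.00000000e-02,  1.50000000e-02,  2.00000000e-02,  2.50000000e-02,
        3.00000000e-02,  3.50000000e-02,  4.00000000e-02,  4.50000000e-02,
        5.00000000e-02,  5.50000000e-02,  6.00000000e-02,  6.50000000e-02,
        7.00000000e-02,  7.50000000e-02,  8.00000000e-02,  8.50000000e-02,
        9.00000000e-02,  9.50000000e-02,  1.00000000e-01,  1.05000000e-01,
        1.10000000e-01,  1.15000000e-01,  1.20000000e-01,  1.25000000e-01]))
```

apply_moves(increments=[{"tx": 9, "ty": -1, "tz": 25, "roll": 0}, {"tx": 17, "ty": -2, "tz": 55, "roll": 0}, {"tx": 17, "ty": -2, "tz": 85, "roll": 0}, {"tx": 17, "ty": -2, "tz": 110, "roll": 0}, {"tx": 17, "ty": -2, "tz": 130, "roll": 0}, {"tx": 17, "ty": -2, "tz": 143, "roll": 0}, {"tx": 17, "ty": -2, "tz": 148, "roll": 0}, {"tx": 17, "ty": -2, "tz": 148, "roll": 0}])

```text
t: 3.6
tcp_pos: [0.4403, 0.0904, 0.0562]
ee_rot: [[-0.998, 0.056, -0.002], [0.056, 0.998, 0.0], [0.002, -0.0, -1.0]]
force: [0.9, -0.4, 0.2]
finger_gap: 0.0002
finger_force: 0.0
```

apply_moves(increments=[{"tx": 0, "ty": -2, "tz": 0, "roll": 0}, {"tx": 0, "ty": -4, "tz": 0, "roll": 0}, {"tx": 0, "ty": -6, "tz": 0, "roll": 0}, {"tx": 0, "ty": -8, "tz": 0, "roll": 0}, {"tx": 0, "ty": -10, "tz": 0, "roll": 0}, {"tx": 0, "ty": -12, "tz": 0, "roll": 0}, {"tx": 0, "ty": -14, "tz": 0, "roll": 0}, {"tx": 0, "ty": -16, "tz": 0, "roll": 0}])

```text
t: 4.27
tcp_pos: [0.4409, 0.0733, 0.0572]
ee_rot: [[-0.998, 0.058, 0.0], [0.058, 0.998, 0.0], [-0.0, 0.0, -1.0]]
force: [0.2, 0.4, 0.1]
finger_gap: -0.0003
finger_force: 0.0
```

apply_moves(increments=[{"tx": 0, "ty": -1, "tz": 0, "roll": 0}, {"tx": 0, "ty": -2, "tz": 0, "roll": 0}, {"tx": 0, "ty": -3, "tz": 0, "roll": 0}, {"tx": 0, "ty": -4, "tz": 0, "roll": 0}, {"tx": 0, "ty": -5, "tz": 0, "roll": 0}, {"tx": 0, "ty": -6, "tz": 0, "roll": 0}])

```text
t: 4.77
tcp_pos: [0.4405, 0.0675, 0.0571]
ee_rot: [[-0.998, 0.058, 0.0], [0.058, 0.998, 0.0], [-0.0, 0.0, -1.0]]
force: [-0.2, 0.6, -0.0]
finger_gap: -0.0002
finger_force: 0.0
```

apply_moves(increments=[{"tx": 0, "ty": -1, "tz": 0, "roll": 0}, {"tx": 0, "ty": -2, "tz": 0, "roll": 0}, {"tx": 0, "ty": -3, "tz": 0, "roll": 0}])

```text
t: 5.02
tcp_pos: [0.4403, 0.0645, 0.0571]
ee_rot: [[-0.998, 0.058, 0.0], [0.058, 0.998, 0.0], [-0.0, 0.0, -1.0]]
force: [-0.1, 0.1, -0.5]
finger_gap: 0.0001
finger_force: 0.0
```

apply_moves(increments=[{"tx": 0, "ty": -1, "tz": 0, "roll": 0}, {"tx": 0, "ty": -2, "tz": 0, "roll": 0}, {"tx": 0, "ty": -3, "tz": 0, "roll": 0}])

```text
t: 5.27
tcp_pos: [0.4401, 0.0615, 0.0571]
ee_rot: [[-0.998, 0.058, 0.0], [0.058, 0.998, 0.0], [-0.0, 0.0, -1.0]]
force: [0.1, -0.1, 0.2]
finger_gap: -0.0001
finger_force: 0.0
```

apply_moves(increments=[{"tx": 0, "ty": -1, "tz": 0, "roll": 0}, {"tx": 0, "ty": -2, "tz": 0, "roll": 0}, {"tx": 0, "ty": -3, "tz": 0, "roll": 0}])

```text
t: 5.52
tcp_pos: [0.4399, 0.0585, 0.0571]
ee_rot: [[-0.998, 0.058, 0.0], [0.058, 0.998, 0.0], [-0.0, 0.0, -1.0]]
force: [-0.3, -0.2, -0.7]
finger_gap: -0.0
finger_force: 0.0
```

apply_moves(increments=[{"tx": 0, "ty": -1, "tz": 0, "roll": 0}, {"tx": 0, "ty": -2, "tz": 0, "roll": 0}])

```text
t: 5.68
tcp_pos: [0.4398, 0.0565, 0.0571]
ee_rot: [[-0.998, 0.058, 0.0], [0.058, 0.998, 0.0], [-0.0, 0.0, -1.0]]
force: [-0.2, 0.3, -0.2]
finger_gap: 0.0002
finger_force: 0.0
```

apply_moves(increments=[{"tx": 0, "ty": -1, "tz": 0, "roll": 0}, {"tx": 0, "ty": -2, "tz": 0, "roll": 0}])

```text
t: 5.85
tcp_pos: [0.4397, 0.0545, 0.0571]
ee_rot: [[-0.998, 0.058, -0.0], [0.058, 0.998, 0.0], [0.0, 0.0, -1.0]]
force: [0.7, -0.0, -0.5]
finger_gap: 0.0003
finger_force: 0.0
```

```bash
python3 - <<'E'
from h import *
s=bot.sense(); c=bot.camera('wrist'); i=c['image'][...,::-1]; print(s['tcp_pos'],s['force'])
cv2.imwrite('pics/w2.png',i)
E
```

```text
[0.43967515 0.05448397 0.05706301] [ 0.70530299 -0.00367447 -0.50470403]
```

View pics/w2.png

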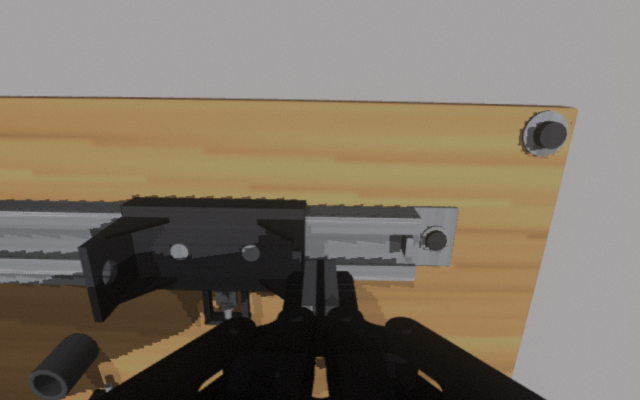

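The finger tip, at about (320,262), is just right of the +y ear's outer face (column 305) and overlaps its width. I'll keep creeping in.

apply_moves(increments=[{"tx": 0, "ty": -1, "tz": 0, "roll": 0}, {"tx": 0, "ty": -2, "tz": 0, "roll": 0}])

```text
t: 6.07
tcp_pos: [0.4396, 0.0525, 0.0571]
ee_rot: [[-0.998, 0.058, 0.0], [0.058, 0.998, 0.0], [-0.0, 0.0, -1.0]]
force: [0.5, -1.0, 0.5]
finger_gap: 0.0
finger_force: 0.0
```

apply_moves(increments=[{"tx": 0, "ty": -1, "tz": 0, "roll": 0}, {"tx": 0, "ty": -2, "tz": 0, "roll": 0}])

```text
t: 6.23
tcp_pos: [0.4395, 0.0505, 0.0571]
ee_rot: [[-0.998, 0.058, 0.0], [0.058, 0.998, 0.0], [-0.0, 0.0, -1.0]]
force: [-0.2, -0.5, -0.5]
finger_gap: -0.0001
finger_force: 0.0
```

apply_moves(increments=[{"tx": 0, "ty": -1, "tz": 0, "roll": 0}, {"tx": 0, "ty": -2, "tz": 0, "roll": 0}])

```text
t: 6.4
tcp_pos: [0.4394, 0.0485, 0.0571]
ee_rot: [[-0.998, 0.058, 0.0], [0.058, 0.998, 0.0], [0.0, 0.0, -1.0]]
force: [-0.5, -0.0, 0.4]
finger_gap: 0.0
finger_force: 0.0
```

```bash
python3 - <<'E'
from h import *
s=bot.sense(); c=bot.camera('wrist'); print(s['tcp_pos'])
for r in (205,215,225,245,260):
    P=at_depth(c,[[x,r] for x in range(300,352,4)],s); print(r,np.round(P[:,1:]*1000).astype(int).tolist())
B=at_z(c,[[179,251],[251,252]],.045,s); print(B)
cv2.imwrite('pics/w3.png',cv2.resize(c['image'][180:320,200:400,::-1],None,fx=4,fy=4))
E
```

```text
[0.43935085 0.04852688 0.05707699]
205 [[38, 38], [40, 39], [43, 39], [45, 38], [46, 21], [49, 21], [51, 21], [54, 21], [56, 22], [59, 18], [61, 18], [63, 19], [66, 18]]
215 [[38, 44], [40, 45], [43, 45], [45, 46], [47, 38], [49, 38], [51, 38], [53, 39], [56, 38], [58, 38], [60, 38], [62, 39], [65, 37]]
225 [[39, 54], [40, 52], [43, 53], [45, 53], [46, 40], [49, 39], [51, 41], [53, 39], [55, 40], [57, 39], [60, 40], [62, 40], [64, 40]]
245 [[37, 45], [39, 45], [43, 76], [45, 77], [45, 24], [47, 25], [50, 24], [52, 24], [55, 24], [57, 23], [60, 24], [62, 24], [65, 25]]
260 [[36, 45], [38, 46], [44, 88], [45, 86], [47, 87], [49, 88], [50, 87], [52, 88], [54, 87], [57, 23], [59, 23], [62, 24], [64, 24]]
[[ 0.44018581 -0.03138386  0.045     ]
 [ 0.44308461  0.00906672  0.045     ]]
```

View pics/w3.png

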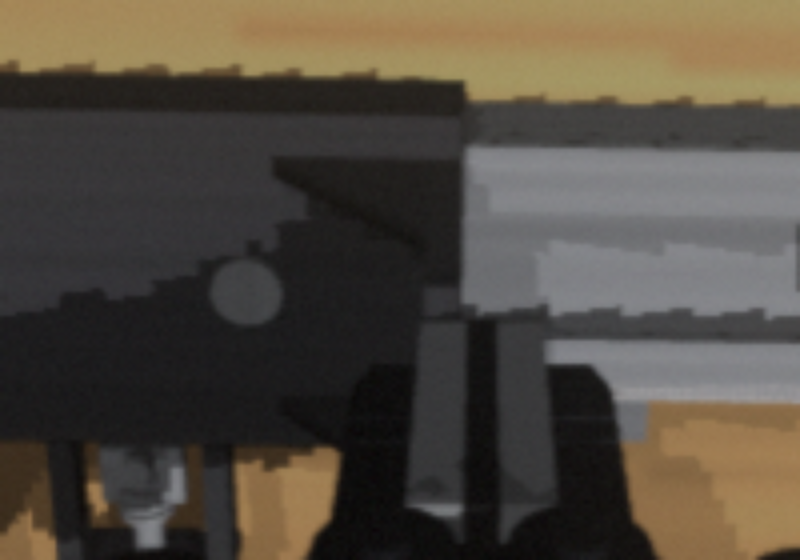

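```bash
python3 - <<'E'
from h import *
s=bot.sense(); c=bot.camera('wrist'); R,e=pose(c,s); T=np.array(s['tcp_pos']); print(T)
def proj(p):
    q=R.T@(np.array(p)-e); return cv2.projectPoints(np.array([[q[0],-q[1],-q[2]]]),np.zeros(3),np.zeros(3),K(c),np.array(c['distortion'],float))[0].ravel()
for z in (.045,.057,.07,.087,.1): print(z,np.round(proj([T[0],T[1],z])))
for r in (250,254,258,262,266,270,280,290,300): print(r,np.round(at_depth(c,[[312,r],[316,r],[324,r],[328,r]],s)*1000).astype(int).tolist())
E
```

```text
[0.43934135 0.04839528 0.05707207]
0.045 [321. 242.]
0.057 [321. 252.]
0.07 [321. 264.]
0.087 [321. 283.]
0.1 [321. 300.]
250 [[426, 45, 81], [454, 45, 24], [455, 49, 24], [455, 52, 24]]
254 [[427, 45, 83], [458, 44, 23], [458, 49, 23], [458, 52, 24]]
258 [[429, 45, 83], [460, 44, 24], [460, 49, 24], [460, 52, 25]]
262 [[427, 45, 90], [428, 47, 89], [428, 50, 89], [428, 52, 90]]
266 [[427, 45, 94], [428, 47, 92], [428, 50, 92], [428, 52, 93]]
270 [[427, 45, 96], [427, 47, 97], [428, 50, 96], [428, 52, 96]]
280 [[428, 46, 104], [428, 47, 103], [428, 50, 104], [428, 52, 104]]
290 [[428, 46, 110], [427, 47, 111], [428, 50, 111], [427, 52, 112]]
300 [[429, 46, 116], [428, 47, 117], [427, 50, 118], [428, 51, 117]]
```

The depth picture puts the finger ends at z≈88 mm, about 30 mm above the reported TCP and just over the ears (83 mm), which explains the missing contact. I'll back off 12 mm and go down to TCP z≈43 mm, which clears the rail whichever reading is right.

apply_moves(increments=[{"tx": 0, "ty": 6, "tz": 0, "roll": 0}, {"tx": 0, "ty": 12, "tz": 0, "roll": 0}, {"tx": 0, "ty": 12, "tz": 4, "roll": 0}, {"tx": 0, "ty": 12, "tz": 8, "roll": 0}, {"tx": 0, "ty": 12, "tz": 12, "roll": 0}, {"tx": 0, "ty": 12, "tz": 14, "roll": 0}, {"tx": 0, "ty": 12, "tz": 14, "roll": 0}])

```text
t: 7.08
tcp_pos: [0.4394, 0.0606, 0.0423]
ee_rot: [[-0.998, 0.058, -0.001], [0.058, 0.998, 0.0], [0.001, 0.0, -1.0]]
force: [0.2, 0.5, 0.6]
finger_gap: 0.0
finger_force: 0.0
```

apply_moves(increments=[{"tx": 0, "ty": -3, "tz": 0, "roll": 0}, {"tx": 0, "ty": -6, "tz": 0, "roll": 0}, {"tx": 0, "ty": -9, "tz": 0, "roll": 0}, {"tx": 0, "ty": -11, "tz": 0, "roll": 0}])

```text
t: 7.42
tcp_pos: [0.4389, 0.0527, 0.0427]
ee_rot: [[-0.998, 0.056, -0.001], [0.056, 0.998, 0.008], [0.001, 0.008, -1.0]]
force: [0.9, 15.0, -3.9]
finger_gap: -0.0002
finger_force: 7.4
```

apply_moves(increments=[{"tx": 0, "ty": -1, "tz": 0, "roll": 0}, {"tx": 0, "ty": -2, "tz": 0, "roll": 0}])

```text
t: 7.58
tcp_pos: [0.4387, 0.0491, 0.0427]
ee_rot: [[-0.998, 0.057, -0.001], [0.057, 0.998, 0.004], [0.001, 0.004, -1.0]]
force: [-0.3, 5.4, -3.5]
finger_gap: 0.0
finger_force: 2.5
```

apply_moves(increments=[{"tx": 0, "ty": -1, "tz": 0, "roll": 0}, {"tx": 0, "ty": -2, "tz": 0, "roll": 0}])

```text
t: 7.75
tcp_pos: [0.4385, 0.0464, 0.0427]
ee_rot: [[-0.998, 0.057, -0.001], [0.057, 0.998, 0.002], [0.001, 0.002, -1.0]]
force: [-0.7, 4.8, -2.6]
finger_gap: -0.0001
finger_force: 2.3
```

apply_moves(increments=[{"tx": 0, "ty": -2, "tz": 0, "roll": 0}, {"tx": 0, "ty": -4, "tz": 0, "roll": 0}, {"tx": 0, "ty": -6, "tz": 0, "roll": 0}, {"tx": 0, "ty": -8, "tz": 0, "roll": 0}, {"tx": 0, "ty": -10, "tz": 0, "roll": 0}, {"tx": 0, "ty": -12, "tz": 0, "roll": 0}, {"tx": 0, "ty": -14, "tz": 0, "roll": 0}, {"tx": 0, "ty": -15, "tz": 0, "roll": 0}])

```text
t: 8.42
tcp_pos: [0.4387, 0.0297, 0.0433]
ee_rot: [[-0.998, 0.058, 0.001], [0.058, 0.998, -0.002], [-0.001, -0.002, -1.0]]
force: [0.2, -0.5, -0.6]
finger_gap: 0.0001
finger_force: 0.0
```

```bash
python3 - <<'E'
from h import *
s=bot.sense(); c=bot.camera('wrist'); print(s['tcp_pos'],s['force'])
cv2.imwrite('pics/w4.png',c['image'][...,::-1])
E
```

```text
[0.43871044 0.02965987 0.04331165] [ 0.21065078 -0.53222754 -0.63408216]
```

View pics/w4.png

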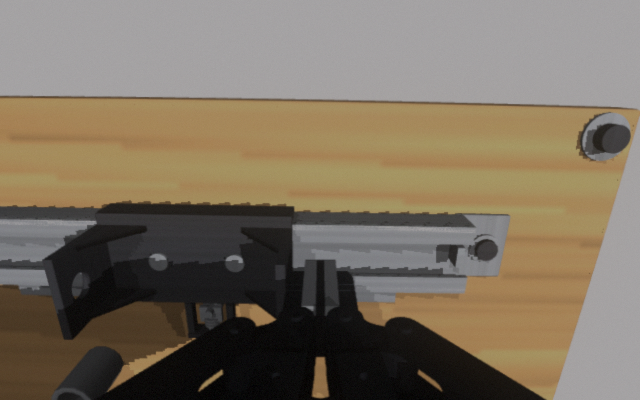

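The finger (303,270) now stands clear of the ear (about 290) with no force, so the carriage ran ahead. Screws are at (159,262) and (234,264), foot bolt at (486,250). I'll check where it stopped.

```bash
python3 - <<'E'
from h import *
s=bot.sense(); c=bot.camera('wrist'); T=s['tcp_pos']; print(T)
def q(b,sc,s):
    B=at_z(c,[b],.024,s)[0]; C=at_z(c,sc,.045,s); u=np.array([.065,.998,0]); print(B,C.mean(0),np.linalg.norm(C[0]-C[1])); return .1656-(B-C.mean(0))@u
print('now',q([486,250],[[159,262],[234,264]],s))
s2=dict(s); s2['tcp_pos']=[.4397,.0545,.0571]; print('w2',q([436,239],[[179,251],[251,252]],s2))
E
```

```text
[0.439121   0.02948941 0.04347433]
[0.45338013 0.1253275  0.024     ] [ 0.44093864 -0.03623479  0.045     ] 0.039641502073638285
now 0.0035521378625553712
[0.45169349 0.12507538 0.024     ] [ 0.44202245 -0.00526471  0.045     ] 0.0406091811497755
w2 0.03489197860329257
```

apply_moves(increments=[{"tx": 0, "ty": -1.5, "tz": 0, "roll": 0}, {"tx": 0, "ty": -3, "tz": 0, "roll": 0}, {"tx": 0, "ty": -4.5, "tz": 0, "roll": 0}, {"tx": 0, "ty": -6, "tz": 0, "roll": 0}, {"tx": 0, "ty": -6, "tz": 0, "roll": 0}])

```text
t: 8.93
tcp_pos: [0.4382, 0.0245, 0.0432]
ee_rot: [[-0.998, 0.058, 0.0], [0.058, 0.998, 0.0], [-0.0, 0.0, -1.0]]
force: [0.5, 0.7, -0.4]
finger_gap: -0.0002
finger_force: 0.2
```

apply_moves(increments=[{"tx": 0, "ty": -1, "tz": 0, "roll": 0}, {"tx": 0, "ty": -1, "tz": 0, "roll": 0}])

```text
t: 9.1
tcp_pos: [0.4381, 0.0242, 0.0432]
ee_rot: [[-0.998, 0.057, 0.001], [0.057, 0.998, 0.002], [-0.0, 0.002, -1.0]]
force: [0.8, 3.3, 0.6]
finger_gap: -0.0003
finger_force: 2.0
```

apply_moves(increments=[{"tx": 0, "ty": -1, "tz": 0, "roll": 0}, {"tx": 0, "ty": -1, "tz": 0, "roll": 0}])

```text
t: 9.27
tcp_pos: [0.4381, 0.0239, 0.0432]
ee_rot: [[-0.998, 0.057, 0.001], [0.057, 0.998, 0.003], [-0.001, 0.003, -1.0]]
force: [0.6, 7.7, 0.3]
finger_gap: -0.0003
finger_force: 3.5
```

The catch resists firmly at TCP y≈24 mm. That is 35 mm from the first contact (finger back 14.5 mm plus the ear face), so carriage_b is in the middle notch. I'll retreat and go round to runner_a.

apply_moves(increments=[{"tx": 0, "ty": 10, "tz": 0, "roll": 0}, {"tx": 0, "ty": 24, "tz": 0, "roll": 0}, {"tx": 0, "ty": 28, "tz": -25, "roll": 0}, {"tx": 0, "ty": 28, "tz": -55, "roll": 0}, {"tx": 0, "ty": 28, "tz": -85, "roll": 0}, {"tx": 0, "ty": 28, "tz": -115, "roll": 0}, {"tx": 0, "ty": 28, "tz": -130, "roll": 0}])

```text
t: 9.85
tcp_pos: [0.4408, 0.0505, 0.1765]
ee_rot: [[-0.998, 0.058, 0.004], [0.058, 0.998, -0.002], [-0.004, -0.001, -1.0]]
force: [0.3, -0.1, -0.5]
finger_gap: 0.0003
finger_force: 0.0
```

apply_moves(increments=[{"tx": -22, "ty": -30, "tz": 0, "roll": 0}, {"tx": -44, "ty": -60, "tz": 0, "roll": 0}, {"tx": -66, "ty": -90, "tz": 0, "roll": 0}, {"tx": -89, "ty": -120, "tz": 0, "roll": 0}, {"tx": -111, "ty": -150, "tz": 0, "roll": 0}, {"tx": -134, "ty": -180, "tz": 0, "roll": 0}, {"tx": -156, "ty": -210, "tz": 0, "roll": 0}, {"tx": -178, "ty": -240, "tz": 0, "roll": 0}])

```text
t: 10.52
tcp_pos: [0.6039, -0.2008, 0.1726]
ee_rot: [[-0.998, 0.058, -0.001], [0.058, 0.998, -0.001], [0.001, -0.001, -1.0]]
force: [0.4, -0.4, 1.1]
finger_gap: 0.0
finger_force: 0.0
```

apply_moves(increments=[{"tx": 0, "ty": 0, "tz": 0, "roll": 0}, {"tx": 0, "ty": 0, "tz": 0, "roll": 0}, {"tx": 0, "ty": 0, "tz": 0, "roll": 0}, {"tx": 0, "ty": 0, "tz": 0, "roll": 0}])

```text
t: 10.85
tcp_pos: [0.6026, -0.1982, 0.173]
ee_rot: [[-0.998, 0.057, -0.001], [0.057, 0.998, 0.0], [0.001, 0.0, -1.0]]
force: [-1.2, 0.4, -0.2]
finger_gap: 0.0001
finger_force: 0.0
```

```bash
python3 - <<'E'
from h import *
s=bot.sense(); c=bot.camera('wrist'); print(s['tcp_pos'],s['ee_rot'][0])
np.savez('w5.npz',depth=c['depth'],T=s['tcp_pos'],R=s['ee_rot'])
cv2.imwrite('pics/w5.png',c['image'][...,::-1])
E
```

```text
[ 0.60262832 -0.19816935  0.17301501] [-0.99837529  0.05697133 -0.00102174]
```

View pics/w5.png

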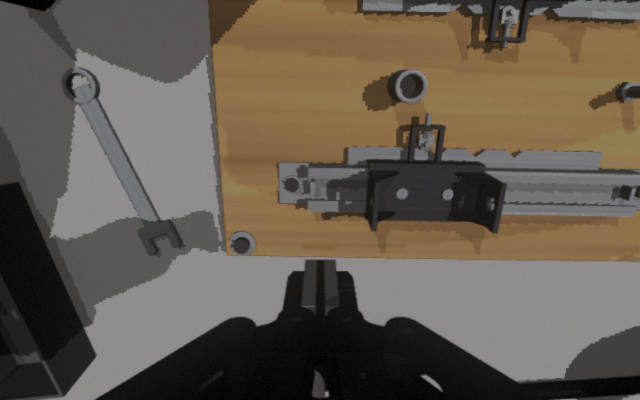

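Runner_a's left foot bolt is at (292,184) and its right foot bolt is near (628,193). The carriage_a screws are at (402,193) and (447,194). The socket is at (408,86), clear of the work.

```bash
python3 - <<'E'
from h import *
s=bot.sense(); c=bot.camera('wrist'); T=np.array(s['tcp_pos']); R=np.array(s['ee_rot']).reshape(3,3); print(T)
B=at_z(c,[[292,184],[628,193]],.024,s); C=at_z(c,[[402,193],[447,194]],.045,s)
u=np.array([.062,.998,0]); print(B,np.linalg.norm(B[0]-B[1]),C)
print('q from left',(C.mean(0)-B[0])@u-.1656)
face=C.mean(0)-u*.050; goal=face-u*(.0145+.015); print('face',face,'goal',goal,'tool delta',R.T@(goal-T)*1000)
E
```

```text
[ 0.60271276 -0.1979786   0.17333858]
[[ 0.6070809  -0.22461435  0.024     ]
 [ 0.63373155  0.09179034  0.024     ]] 0.3175250953180789 [[ 0.61470337 -0.12783428  0.045     ]
 [ 0.61785293 -0.08855007  0.045     ]]
q from left -0.048840436518776065
face [ 0.61317815 -0.15809217  0.045     ] goal [ 0.61134915 -0.18753317  0.045     ] tool delta [ -8.09334738  10.90911856 128.33539763]
```

apply_moves(increments=[{"tx": -4, "ty": 4, "tz": 25, "roll": 0}, {"tx": -8, "ty": 8, "tz": 55, "roll": 0}, {"tx": -8, "ty": 8, "tz": 85, "roll": 0}, {"tx": -8, "ty": 8, "tz": 108, "roll": 0}, {"tx": -8, "ty": 8, "tz": 122, "roll": 0}, {"tx": -8, "ty": 8, "tz": 130, "roll": 0}, {"tx": -8, "ty": 8, "tz": 130, "roll": 0}, {"tx": -8, "ty": 8, "tz": 130, "roll": 0}])

```text
t: 11.62
tcp_pos: [0.6119, -0.1913, 0.0438]
ee_rot: [[-0.998, 0.057, 0.0], [0.057, 0.998, -0.0], [-0.001, -0.0, -1.0]]
force: [0.7, -0.1, 0.8]
finger_gap: 0.0003
finger_force: 0.0
```

apply_moves(increments=[{"tx": 0, "ty": 2, "tz": 0, "roll": 0}, {"tx": 0, "ty": 4, "tz": 0, "roll": 0}, {"tx": 0, "ty": 6, "tz": 0, "roll": 0}, {"tx": 0, "ty": 8, "tz": 0, "roll": 0}, {"tx": 0, "ty": 10, "tz": 0, "roll": 0}, {"tx": 0, "ty": 12, "tz": 0, "roll": 0}, {"tx": 0, "ty": 13, "tz": 0, "roll": 0}])

```text
t: 12.2
tcp_pos: [0.6125, -0.1784, 0.0431]
ee_rot: [[-0.998, 0.058, 0.0], [0.058, 0.998, 0.0], [-0.0, 0.0, -1.0]]
force: [0.1, -0.5, 0.5]
finger_gap: 0.0003
finger_force: 0.0
```

apply_moves(increments=[{"tx": 0, "ty": 1, "tz": 0, "roll": 0}, {"tx": 0, "ty": 2, "tz": 0, "roll": 0}, {"tx": 0, "ty": 3, "tz": 0, "roll": 0}, {"tx": 0, "ty": 4, "tz": 0, "roll": 0}])

```text
t: 12.53
tcp_pos: [0.6127, -0.1747, 0.043]
ee_rot: [[-0.998, 0.058, -0.0], [0.058, 0.998, 0.0], [0.0, 0.0, -1.0]]
force: [0.0, 0.5, 0.3]
finger_gap: 0.0002
finger_force: 0.0
```

apply_moves(increments=[{"tx": 0, "ty": 1, "tz": 0, "roll": 0}, {"tx": 0, "ty": 2, "tz": 0, "roll": 0}, {"tx": 0, "ty": 3, "tz": 0, "roll": 0}, {"tx": 0, "ty": 4, "tz": 0, "roll": 0}])

```text
t: 12.87
tcp_pos: [0.613, -0.1715, 0.0431]
ee_rot: [[-0.998, 0.058, -0.0], [0.058, 0.998, -0.001], [0.0, -0.001, -1.0]]
force: [-0.2, -3.8, -0.8]
finger_gap: -0.0002
finger_force: 2.1
```

apply_moves(increments=[{"tx": 0, "ty": 1, "tz": 0, "roll": 0}, {"tx": 0, "ty": 2, "tz": 0, "roll": 0}, {"tx": 0, "ty": 3, "tz": 0, "roll": 0}, {"tx": 0, "ty": 4, "tz": 0, "roll": 0}])

```text
t: 13.2
tcp_pos: [0.6133, -0.1669, 0.0431]
ee_rot: [[-0.998, 0.058, 0.0], [0.058, 0.998, 0.0], [-0.0, 0.0, -1.0]]
force: [-0.6, -2.3, -0.7]
finger_gap: 0.0001
finger_force: 1.4
```

apply_moves(increments=[{"tx": 0, "ty": 1, "tz": 0, "roll": 0}, {"tx": 0, "ty": 2, "tz": 0, "roll": 0}, {"tx": 0, "ty": 3, "tz": 0, "roll": 0}, {"tx": 0, "ty": 4, "tz": 0, "roll": 0}])

```text
t: 13.53
tcp_pos: [0.6134, -0.162, 0.0431]
ee_rot: [[-0.998, 0.057, -0.0], [0.057, 0.998, 0.001], [0.0, 0.001, -1.0]]
force: [0.5, 0.3, 0.1]
finger_gap: 0.0001
finger_force: 0.0
```

apply_moves(increments=[{"tx": 0, "ty": 1, "tz": 0, "roll": 0}, {"tx": 0, "ty": 2, "tz": 0, "roll": 0}, {"tx": 0, "ty": 3, "tz": 0, "roll": 0}])

```text
t: 13.78
tcp_pos: [0.6136, -0.1595, 0.0431]
ee_rot: [[-0.998, 0.058, 0.0], [0.058, 0.998, 0.0], [-0.0, 0.0, -1.0]]
force: [-1.1, -0.3, 0.0]
finger_gap: -0.0001
finger_force: 0.0
```

apply_moves(increments=[{"tx": 0, "ty": 1, "tz": 0, "roll": 0}, {"tx": 0, "ty": 2, "tz": 0, "roll": 0}, {"tx": 0, "ty": 3, "tz": 0, "roll": 0}])

```text
t: 14.03
tcp_pos: [0.6138, -0.158, 0.0432]
ee_rot: [[-0.998, 0.058, -0.0], [0.058, 0.998, -0.002], [0.0, -0.002, -1.0]]
force: [0.2, -5.6, -0.0]
finger_gap: -0.0
finger_force: 3.0
```

It dropped into the -35 mm notch as predicted, with re-contact at y≈-0.159. The middle notch should then give contact at y≈-0.124. I'll keep pushing.

apply_moves(increments=[{"tx": 0, "ty": 1, "tz": 0, "roll": 0}, {"tx": 0, "ty": 2, "tz": 0, "roll": 0}, {"tx": 0, "ty": 3, "tz": 0, "roll": 0}])

```text
t: 14.28
tcp_pos: [0.6138, -0.1571, 0.0432]
ee_rot: [[-0.998, 0.06, -0.001], [0.06, 0.998, -0.006], [0.0, -0.006, -1.0]]
force: [-2.5, -10.9, -1.7]
finger_gap: -0.0
finger_force: 5.6
```

apply_moves(increments=[{"tx": 0, "ty": 1, "tz": 0, "roll": 0}, {"tx": 0, "ty": 2, "tz": 0, "roll": 0}, {"tx": 0, "ty": 3, "tz": 0, "roll": 0}])

```text
t: 14.53
tcp_pos: [0.6139, -0.1549, 0.0432]
ee_rot: [[-0.998, 0.061, -0.001], [0.061, 0.998, -0.007], [0.0, -0.007, -1.0]]
force: [-2.0, -11.9, -1.4]
finger_gap: -0.0002
finger_force: 6.2
```

apply_moves(increments=[{"tx": 0, "ty": 1, "tz": 0, "roll": 0}, {"tx": 0, "ty": 2, "tz": 0, "roll": 0}, {"tx": 0, "ty": 3, "tz": 0, "roll": 0}, {"tx": 0, "ty": 4, "tz": 0, "roll": 0}])

```text
t: 14.87
tcp_pos: [0.6143, -0.1499, 0.0432]
ee_rot: [[-0.998, 0.06, -0.0], [0.06, 0.998, -0.005], [-0.0, -0.005, -1.0]]
force: [-0.1, -6.6, -1.1]
finger_gap: 0.0002
finger_force: 3.5
```

apply_moves(increments=[{"tx": 0, "ty": 1, "tz": 0, "roll": 0}, {"tx": 0, "ty": 2, "tz": 0, "roll": 0}, {"tx": 0, "ty": 3, "tz": 0, "roll": 0}, {"tx": 0, "ty": 4, "tz": 0, "roll": 0}])

```text
t: 15.2
tcp_pos: [0.6148, -0.1436, 0.0431]
ee_rot: [[-0.998, 0.058, 0.0], [0.058, 0.998, -0.001], [-0.0, -0.001, -1.0]]
force: [0.6, -5.5, -1.1]
finger_gap: 0.0
finger_force: 2.3
```

apply_moves(increments=[{"tx": 0, "ty": 1, "tz": 0, "roll": 0}, {"tx": 0, "ty": 2, "tz": 0, "roll": 0}, {"tx": 0, "ty": 3, "tz": 0, "roll": 0}, {"tx": 0, "ty": 4, "tz": 0, "roll": 0}])

```text
t: 15.53
tcp_pos: [0.6152, -0.1388, 0.0432]
ee_rot: [[-0.998, 0.058, 0.001], [0.058, 0.998, -0.0], [-0.001, -0.0, -1.0]]
force: [1.3, -5.0, -1.5]
finger_gap: -0.0002
finger_force: 2.2
```

apply_moves(increments=[{"tx": 0, "ty": 1, "tz": 0, "roll": 0}, {"tx": 0, "ty": 2, "tz": 0, "roll": 0}, {"tx": 0, "ty": 3, "tz": 0, "roll": 0}, {"tx": 0, "ty": 4, "tz": 0, "roll": 0}])

```text
t: 15.87
tcp_pos: [0.6154, -0.1348, 0.0432]
ee_rot: [[-0.998, 0.058, 0.001], [0.058, 0.998, -0.0], [-0.001, 0.0, -1.0]]
force: [1.9, -4.6, -2.1]
finger_gap: -0.0001
finger_force: 2.2
```

apply_moves(increments=[{"tx": 0, "ty": 1, "tz": 0, "roll": 0}, {"tx": 0, "ty": 2, "tz": 0, "roll": 0}, {"tx": 0, "ty": 3, "tz": 0, "roll": 0}, {"tx": 0, "ty": 4, "tz": 0, "roll": 0}])

```text
t: 16.2
tcp_pos: [0.6151, -0.13, 0.0431]
ee_rot: [[-0.998, 0.057, -0.0], [0.057, 0.998, 0.001], [0.0, 0.001, -1.0]]
force: [0.3, -0.7, -0.1]
finger_gap: -0.0
finger_force: 0.2
```

apply_moves(increments=[{"tx": 0, "ty": 1, "tz": 0, "roll": 0}, {"tx": 0, "ty": 2, "tz": 0, "roll": 0}, {"tx": 0, "ty": 3, "tz": 0, "roll": 0}])

```text
t: 16.45
tcp_pos: [0.6149, -0.127, 0.0429]
ee_rot: [[-0.998, 0.057, -0.001], [0.057, 0.998, 0.001], [0.001, 0.001, -1.0]]
force: [-0.3, -0.6, -0.2]
finger_gap: -0.0001
finger_force: 0.0
```

The push fell to nothing at y≈-0.130, so it has dropped into the middle notch. I'll retreat and check with the cameras.

apply_moves(increments=[{"tx": 0, "ty": -12, "tz": 0, "roll": 0}, {"tx": 0, "ty": -28, "tz": 0, "roll": 0}, {"tx": 0, "ty": -28, "tz": -30, "roll": 0}, {"tx": 0, "ty": -28, "tz": -65, "roll": 0}, {"tx": 0, "ty": -28, "tz": -100, "roll": 0}, {"tx": 0, "ty": -28, "tz": -135, "roll": 0}, {"tx": 0, "ty": -28, "tz": -170, "roll": 0}, {"tx": 0, "ty": -28, "tz": -200, "roll": 0}])

```text
t: 17.12
tcp_pos: [0.6138, -0.1577, 0.2459]
ee_rot: [[-0.998, 0.059, 0.002], [0.059, 0.998, -0.001], [-0.002, -0.001, -1.0]]
force: [2.0, -0.4, -0.9]
finger_gap: -0.0002
finger_force: 0.0
```

apply_moves(increments=[{"tx": 20, "ty": -30, "tz": 0, "roll": 0}, {"tx": 40, "ty": -60, "tz": 0, "roll": 0}, {"tx": 60, "ty": -90, "tz": 0, "roll": 0}, {"tx": 80, "ty": -120, "tz": 0, "roll": 0}, {"tx": 100, "ty": -150, "tz": 0, "roll": 0}, {"tx": 120, "ty": -180, "tz": 0, "roll": 0}, {"tx": 140, "ty": -200, "tz": 0, "roll": 0}, {"tx": 140, "ty": -200, "tz": 0, "roll": 0}])

```text
t: 17.78
tcp_pos: [0.4584, -0.3524, 0.2431]
ee_rot: [[-0.998, 0.065, -0.001], [0.065, 0.998, -0.001], [0.001, -0.001, -1.0]]
force: [-0.1, 0.0, -0.6]
finger_gap: 0.0002
finger_force: 0.0
```

```bash
python3 - <<'E'
from h import *
s=bot.sense(); print(s['t'],s['tcp_pos'])
for n in ('top','scene'):
    c=bot.camera(n); i=c['image'][...,::-1]
    if n=='top': cv2.imwrite('pics/top1c.png',cv2.resize(i[140:260,270:420],None,fx=5,fy=5,interpolation=cv2.INTER_CUBIC))
    for t in ('carriage_a_top','carriage_b_top','seat_bolt','socket'):
        for m in bot.mark_of(t,n)[:1]: print(n,t,round(m['p'],2),np.round(at_z(c,m['uv'],.045 if 'top' in t else .018)[0],3))
E
```

```text
17.7833 [ 0.45840277 -0.35236419  0.24307602]
top carriage_a_top 0.28 [ 0.471 -0.043  0.045]
top carriage_b_top 0.64 [ 0.435 -0.035  0.045]
top seat_bolt 0.55 [0.529 0.082 0.018]
top socket 0.39 [ 0.523 -0.127  0.018]
scene carriage_a_top 0.66 [ 0.612 -0.058  0.045]
scene carriage_b_top 0.89 [ 0.451 -0.049  0.045]
scene seat_bolt 0.5 [0.542 0.086 0.018]
scene socket 0.69 [ 0.526 -0.124  0.018]
```

View pics/top1c.png

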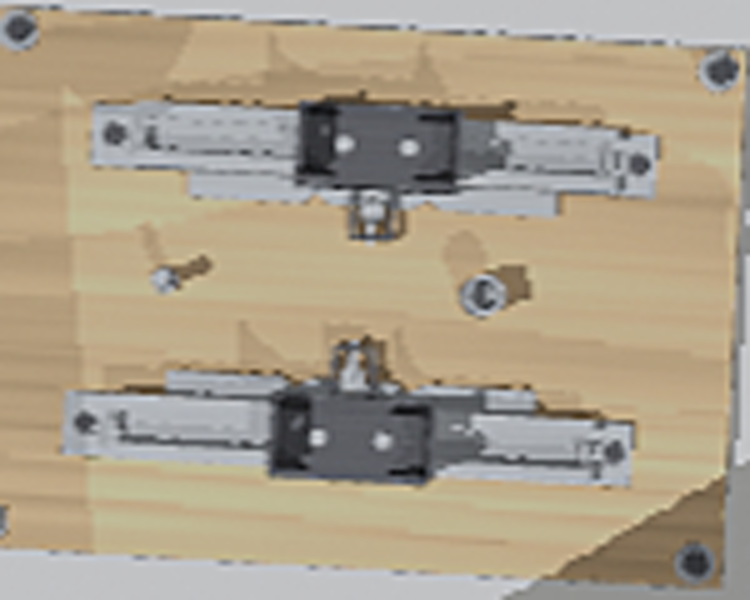

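Both carriages are centred between their foot bolts. For a, the screw midpoint is column 377 against a bolt midpoint of 377.5; for b it is 350.5 against 350. Bolt and socket haven't moved, and the arm is clear.

```bash
python3 -c "
from bench import bot
print(bot.close_job())"
```

```text
the job is handed in; nothing more can be done
None
```

Both carriages were pushed into their middle notches, confirmed from the top camera to within about a millimetre. The seat bolt and socket were not moved, and the job was handed in at about 18 s of the 48 s allowed; no verdict came back.

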